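# Take a vibration reading on the bench pump

## Robot

A 6-joint arm with a two-finger parallel gripper is mounted at the origin on the work surface. World frame = base frame: x ahead of the robot, y to its left, z up, the work surface at z = 0. Lengths are in m, angles in rad, forces in N, time in s.
With the tool pointing down it reaches from about 0.375 to 0.925 m from the base axis. Payload 5.7 kg.
Tool frame: the origin (TCP) lies midway between the tips of the shut fingers; the grasp point (between the pads) lies env.hold_point_z behind it (env.hold_point_z is the distance from the TCP to the grasp point, in m); z points along the fingers, y is the direction in which the jaws open and shut (so a half turn about z gives the same grasp; the last joint's range is limited). The gripper opens to 88 mm and grips with 3 to 60 N. Pads are 20 mm wide; open, the fingers measure 115 mm over their backs; the gripper's body (75 mm by 178 mm) begins 61 mm behind the grasp point.
Start: joints at [1.12, 0.359, 1.51, -0, 1.272, -0.115], TCP at [0.198, 0.566, 0.223] pointing down, gripper open.
Joint ranges: [-2.97, 2.97], [-1.01, 2.36], [0.21, 2.38], [-0.96, 4.11], [0.2, 2.71], [-2.98, 2.98]. Speed limits (rad/s): [2.39, 2.39, 3.14, 3.14, 3.14, 3.14].

## Interface

Orientations are given as a 3x3 rotation matrix whose columns are the frame's x, y, z axes.
In Python, from plant import env gives the robot as it stands.
- The arm moves only by the tool carry_out, never from a script. Its argument "increments" is a list of rows, each a list of 7 numbers: the shift along the tool's x, y, z in m, then the turn, a rotation vector about the tool's x, y, z in rad, then the finger opening in m, from 0 to 0.0878. In form: [[x, y, z, rx, ry, rz, grip], ...]. A call has 1 to 20 rows; each row is the pose to reach, as a shift and turn from the pose commanded when the call began, along the tool's axes at that moment; what a row does not reach only later rows make up. A row lasts 1/10 s, in which the tool goes at most 50 mm and 8.59 degrees, less where a joint would pass 70% of its speed; a pose out of reach is approached as far as the arm can. A call with a gripper value outside its range is refused whole. The fingers move at their own pace and stop on an object; "squeeze" is the grip in N (left out, the last holds). Time passes only in rows, so rows that repeat a pose let the fingers close. It gives the time, the measured TCP pose, the force and the opening at its end, in the units of the state.
- env.state(): the state, without advancing time (a new reading comes with each control period).
- env.get_image(name): name is "scene" or "top"; returns a dict with "frame" (384x512x3 uint8, red, green, blue), "fx", "fy", "cx", "cy" (pixels), "extrinsics" (4x4, takes a point from camera to world coordinates). Camera axes: x right, y up, looking along -z (the intrinsics and any distortion apply to the point x, -y, -z); pixel columns grow to the right and rows downward; lengths in m; the calibration is good to about 2 mm. A picture is of the moment at which its call begins. There is no depth.
- env.close_job(): hands the job in, once; it reports no verdict.
The state is a dict: "t": time; "joints": joint angles; "joint_velocities": joint speeds; "joint_efforts": joint torques, N m; "tool_pos": TCP position; "tcp_rot": TCP orientation; "contact_force": force on the tool from outside, world axes, zero at the start; "ft_torque": the same for the moment, N m; "width": finger opening in m.
Only numpy, scipy, OpenCV 4.12 (cv2) and the standard library are available. Lean on these libraries where they do the work, as an engineer would, in place of code of your own. Each camera call takes 0.05 s, during which the arm holds its last target. There are 200 camera calls.

## Task

Take a vibration reading on the small bench pump: lift the square pen-shaped probe out of its stand, point it straight down at the bar-code label on top of the pump's terminal box with the pin about 6 cm above the label, and hold it still there for a good second without touching. Then set the tip of its sprung pin on the middle of the round steel pad on the pump head, with the probe square to the sloping pad, and press gently until the pin is about half-way in (5 of its 10 mm), never jabbing the pump. Finish while still holding the probe pressed there in the gripper, do not put it down, and leave the jar, beaker and bottle where they stand.

Things in the scene. Friction and masses are not known exactly. Their poses are not given: they have to be found in the camera images.
- probe_center (a point): Centre (half-way up) of the probe's white plastic housing, a square bar 26 x 26 x 110 mm with sides along this x and y. z is the probe's long axis, away from the nose (up while in the stand). Below the housing come a 22 mm steel nose cone (16 mm wide) and a steel pin (8 mm diameter) standing 14 mm out, so the free pin's tip is 91 mm below this point. 0.15 kg, give or take
- probe: The same probe as a body, pin included; origin and axes as probe_center. It starts upright, nose down, in the stand, the housing's lower 37 mm inside the socket and 73 mm above it free to grip. It lifts straight out; the pin clears the socket's rim after 73 mm of lift. The label reader looks out of the nose along the axis
- pin_tip (a point): Centre of the end face of the probe's sprung pin, axes as for probe_center; it moves with the pin
- pin (a joint): How far the pin is pushed into the nose: 0 = fully out, 0.010 = fully in (a hard stop). A spring resists with 1 N at the start of travel and 6 N at the end (0.5 N per mm)
- stand: Fixed probe stand: black foot 80 x 80 x 12 mm with a grey square socket, 46 x 46 mm outside, 30 x 30 mm inside, open top 97 mm above the bench, ledge on which the housing rests 60 mm above it. Origin on the bench under the socket's centre, z up. It may stand on either side of the pump
- pump: Fixed pump, origin on the bench under its centre, z up, y along its motor to the pump head. Foot 150 (x) x 260 (y) mm; grey finned motor with a white terminal box on top (75 x 85 mm, top at 135 mm, centre y = -62 mm); aluminium head block (92 x 85 mm, top at 112 mm, centre y = +78 mm) carrying the pad boss, two steel ports on its +y face. Turned by up to 25 degrees
- label (a point): Centre of the level white paper label with black bars (52 x 36 mm) on top of the terminal box, 136 mm above the bench, z up
- pad_top (a point): Centre of the top face of the round dark steel measuring pad (28 mm diameter, small white dot in the middle) on a 42 mm wide round aluminium boss on the pump head. Its z axis is the pad's outward normal, leaning 20 degrees (0.35 rad) from vertical towards the pump's -x side, i.e. roughly towards the robot
- pad: The pad with its boss as a body; origin 38 mm below pad_top along the pad's axis, same axes; part of the pump
- jar: Bystander: white jar with grey cap, 72 mm diameter, 95 mm tall, loose, origin under its centre; may stand on either side of the pump
- beaker: Bystander: glass beaker, 76 mm diameter, 95 mm tall, loose, origin under its centre
- amber_bottle: Bystander: amber bottle with black cap, 90 mm diameter, 170 mm tall, loose, origin under its centre
Not all that is in view belongs to the job. Leave any green look-alike of the stand alone. Leave any blue look-alike of the probe alone.

How it is judged:
By the outcome, as a careful person would: the job done as asked, in the order asked, and still so for the second after the job is handed in, while the arm keeps its last pose, push and grip.
It also fails if it takes over 48 s, if anything falls off the work surface, if the arm or the gripper's body presses on something with over 40 N, if the wrist force passes 120 N, or if a joint passes its speed limit or range.

## Working session

There is one attempt and no reset: what is moved stays moved. The work goes in short steps, Python scripts to look and compute and a tool call to move; the robot and the scene stay as the last step left them, time stands still between calls to the robot, and variables do not carry over. Pictures are saved under pics/ and viewed, about 8 in all and at most 12, crops included, and the job is handed in when it is done.

Besides the shell and the picture viewer there is one more tool, called after "Emit:" in YAML: its name, and indented under it one key for each argument. carry_out: Moves the arm, as the interface text tells. Its arguments: {"type":"object","properties":{"increments":{"type":"array"},"squeeze":{"type":"number"}},"required":["increments"]}

```bash
mkdir -p pics; python3 - <<'E'
from plant import env
import cv2,numpy as np
s=env.state();print({k:np.round(v,3).tolist() for k,v in s.items()},env.hold_point_z)
for n in("scene","top"):
    d=env.get_image(n);cv2.imwrite(f"pics/{n}0.png",d["frame"][:,:,::-1]);print(n,{k:np.round(v,4).tolist() for k,v in d.items() if k!="frame"})
E
```

```text
{'t': 0.0, 'joints': [1.12, 0.36, 1.511, -0.0, 1.273, -0.115], 'joint_velocities': [-0.003, 0.0, -0.001, 0.001, 0.001, -0.0], 'joint_efforts': [0.001, -51.537, -27.073, 0.067, 0.035, -0.0], 'tool_pos': [0.197, 0.566, 0.222], 'tcp_rot': [[-0.944, 0.33, -0.001], [0.33, 0.944, -0.002], [0.0, -0.002, -1.0]], 'contact_force': [-0.218, -0.071, -1.085], 'ft_torque': [0.001, 0.012, -0.008], 'width': 0.088} 0.0187
scene {'fx': 365.3971, 'fy': 365.3971, 'cx': 256.7178, 'cy': 190.5129, 'extrinsics': [[0.2397, -0.7374, 0.6315, 1.1727], [0.9708, 0.1789, -0.1596, -0.159], [0.0047, 0.6513, 0.7588, 0.9078], [0.0, 0.0, 0.0, 1.0]]}
top {'fx': 451.9315, 'fy': 451.9315, 'cx': 254.2449, 'cy': 192.9616, 'extrinsics': [[0.0281, 0.9956, -0.0893, 0.3405], [-0.9995, 0.0291, 0.0094, -0.0033], [0.0119, 0.089, 0.996, 1.6992], [0.0, 0.0, 0.0, 1.0]]}
```

View pics/scene0.png

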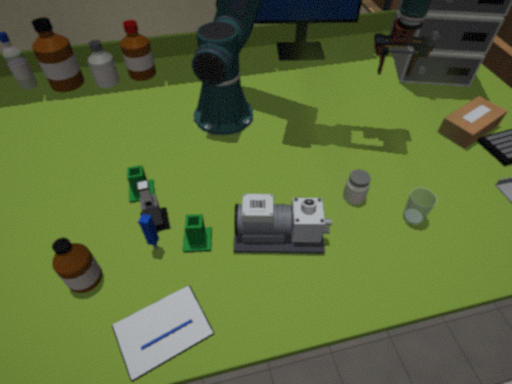

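View pics/top0.png

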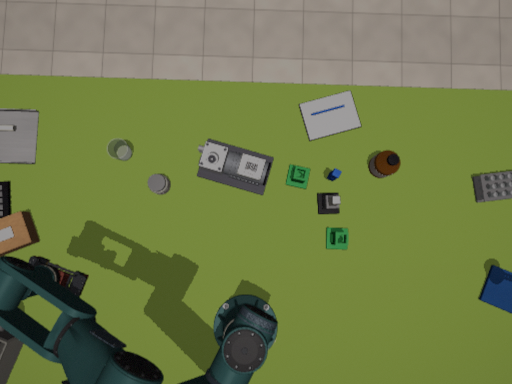

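The scene view shows the white probe in its black-footed stand near (148,200), with green stands at (137,183) and (197,232). The blue probe is at (150,230) and the pump at (280,220). In the top view the candidates are: white probe on the black foot (331,203), chosen; blue probe (334,174), not; green stands (298,176) and (337,238), not. Next come close crops of both.

```bash
cat > h.py <<'E'
from plant import env
import cv2,numpy as np
def ray(d,u,v):
    E=np.array(d["extrinsics"]);r=E[:3,:3]@np.array([(u-d["cx"])/d["fx"],-(v-d["cy"])/d["fy"],-1.]);return E[:3,3],r/np.linalg.norm(r)
def onz(d,u,v,z):
    o,r=ray(d,u,v);return o+r*(z-o[2])/r[2]
def tri(d1,p1,d2,p2):
    o1,r1=ray(d1,*p1);o2,r2=ray(d2,*p2)
    s=np.linalg.lstsq(np.c_[r1,-r2],o2-o1,rcond=None)[0]
    a,b=o1+s[0]*r1,o2+s[1]*r2;return (a+b)/2,np.linalg.norm(a-b)
def proj(d,p):
    E=np.array(d["extrinsics"]);c=E[:3,:3].T@(np.array(p)-E[:3,3]);return np.array([d["cx"]+d["fx"]*c[0]/-c[2],d["cy"]+d["fy"]*c[1]/c[2]])
def crop(d,x,y,w,h,k):
    return cv2.resize(d["frame"][y:y+h,x:x+w,::-1],None,fx=k,fy=k,interpolation=cv2.INTER_CUBIC)
E
python3 - <<'E'
from h import *
t=env.get_image("top");s=env.get_image("scene")
np.save("t0.npy",t,allow_pickle=True);np.save("s0.npy",s,allow_pickle=True)
a=np.vstack([np.hstack([crop(t,195,130,80,60,5),crop(t,305,180,48,60,5)]),np.hstack([crop(s,230,185,100,60,4),crop(s,125,165,60,60,4)])[:, :640]])
cv2.imwrite("pics/c1.png",a);print(a.shape)
E
```

```text
(540, 640, 3)
```

View pics/c1.png

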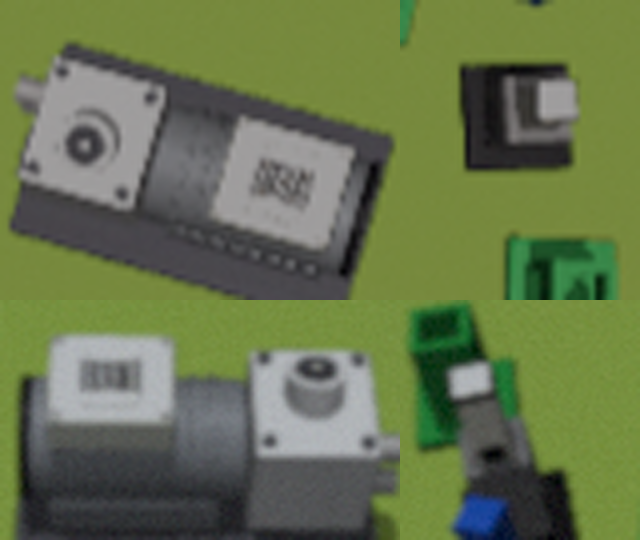

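The crop shows the right pick: a white probe in a grey socket on a black foot, top cap at top-view (336,200). The pad is at about (212,159) with a white dot, and the label at about (251.5,166.5). Now I measure them with masks.

```bash
python3 - <<'E'
from h import *
L=lambda n:np.load(n,allow_pickle=True).item()
t,s=L("t0.npy"),L("s0.npy")
def blobs(d,x,y,w,h,f,name,amin=8,k=8):
    im=cv2.resize(d["frame"][y:y+h,x:x+w],None,fx=k,fy=k,interpolation=cv2.INTER_CUBIC)
    hsv=cv2.cvtColor(im,cv2.COLOR_RGB2HSV).astype(int)
    m=f(hsv[...,0],hsv[...,1],hsv[...,2]).astype(np.uint8)
    for c in cv2.findContours(m,cv2.RETR_CCOMP,cv2.CHAIN_APPROX_NONE)[0]:
        if cv2.contourArea(c)<amin*k*k: continue
        r=cv2.minAreaRect(c);b=(cv2.boxPoints(r)+.5)/k-.5+[x,y]
        print(name,np.round(b.mean(0),2),np.round(np.array(r[1])/k,1),round(r[2],1),np.round(b,1).tolist());
    return
g=lambda d,u,v:d["frame"][int(v),int(u)].tolist()
print(g(t,336,200),g(t,328,203),g(t,212,159),g(t,243,160),g(s,142,186))
blobs(t,325,190,20,25,lambda h,S,v:(S<40)&(v>150),"T probe")
blobs(s,130,175,30,20,lambda h,S,v:(S<60)&(v>145),"S probe")
blobs(t,310,185,40,40,lambda h,S,v:(v<60),"T foot")
blobs(t,205,150,16,16,lambda h,S,v:(v<90),"T pad",2)
blobs(s,298,195,20,20,lambda h,S,v:(v<90),"S pad",2)
blobs(t,235,150,35,35,lambda h,S,v:(S<60)&(v>130),"T box",20)
blobs(t,240,155,24,24,lambda h,S,v:(v<110),"T bars",2)
blobs(s,245,196,25,16,lambda h,S,v:(v<120),"S bars",2)
blobs(t,195,135,85,62,lambda h,S,v:(S<90),"T pump",200)
E
```

```text
[158, 157, 157] [93, 90, 88] [126, 125, 125] [159, 157, 157] [176, 178, 181]
T probe [336.06 199.56] [6.5 6.5] 90.0 [[332.8, 196.3], [339.3, 196.3], [339.3, 202.8], [332.8, 202.8]]
S probe [142.1  184.57] [6.4 9.4] 77.9 [[136.8, 182.4], [146.0, 180.4], [147.4, 186.7], [138.2, 188.7]]
T foot [329.88 200.66] [8.1 3.6] 81.4 [[327.5, 196.9], [331.0, 196.4], [332.2, 204.4], [328.7, 204.9]]
T foot [327.59 202.86] [20.7 21.4] 88.1 [[316.6, 192.9], [337.9, 192.2], [338.6, 212.8], [317.2, 213.5]]
T pad [211.44 158.44] [6.9 6.9] 45.0 [[206.6, 158.4], [211.4, 153.6], [216.3, 158.4], [211.4, 163.3]]
T pad [211.38 158.62] [2.6 2.9] 0.0 [[210.1, 160.1], [210.1, 157.2], [212.7, 157.2], [212.7, 160.1]]
S pad [308.57 201.91] [8.8 4.5] 4.2 [[304.0, 203.8], [304.3, 199.4], [313.1, 200.0], [312.8, 204.5]]
T box [250.97 166.23] [24.6 21.1] 16.0 [[236.2, 173.0], [242.1, 152.7], [265.7, 159.5], [259.9, 179.8]]
T box [251.1  166.14] [12.2  8. ] 15.9 [[244.1, 168.3], [246.3, 160.6], [258.1, 164.0], [255.9, 171.7]]
T bars [262.   176.81] [3.2 2.9] 90.0 [[260.6, 175.2], [263.4, 175.2], [263.4, 178.4], [260.6, 178.4]]
T bars [246.25 176.31] [13.4  4.2] -0.0 [[239.6, 178.4], [239.6, 174.2], [252.9, 174.2], [252.9, 178.4]]
T bars [253.79 166.63] [4.2 5.4] 67.9 [[250.5, 165.7], [255.5, 163.7], [257.1, 167.6], [252.1, 169.6]]
T bars [248.15 165.13] [4.8 6.4] 10.2 [[245.2, 167.9], [246.4, 161.6], [251.1, 162.4], [249.9, 168.7]]
T bars [257.06 156.56] [ 4.  12.8] 90.0 [[250.7, 154.6], [263.4, 154.6], [263.4, 158.6], [250.7, 158.6]]
T bars [240.62 156.75] [4.4 2.1] 90.0 [[239.6, 154.6], [241.7, 154.6], [241.7, 158.9], [239.6, 158.9]]
S bars [256.94 203.62] [ 6.4 10.2] 90.0 [[251.8, 200.4], [262.1, 200.4], [262.1, 206.8], [251.8, 206.8]]
T pump [231.57 165.37] [76.  39.6] 16.2 [[189.5, 173.8], [200.6, 135.7], [273.6, 157.0], [262.5, 195.0]]
```

```bash
python3 - <<'E'
from h import *
L=lambda n:np.load(n,allow_pickle=True).item()
t,s=L("t0.npy"),L("s0.npy")
for n,a,b,z in (("probe",(336.06,199.56),(142.1,184.6),.17),("pad",(211.4,158.5),(308.55,201.8),None),("label",(251.05,166.2),(256.94,203.4),.136)):
    p,e=tri(t,a,s,b);print(n,p.round(4),"gap",round(e,4))
    if z:print("  onz top",onz(t,*a,z).round(4),"scene",onz(s,*b,z).round(4))
F=[onz(t,u,v,.012) for u,v in [[316.6, 192.9], [337.9, 192.2], [338.6, 212.8], [317.2, 213.5]]];print("foot",np.round(F,3).tolist(),np.mean(F,0))
B=np.array([onz(t,u,v,.135) for u,v in [[236.2, 173.0], [242.1, 152.7], [265.7, 159.5], [259.9, 179.8]]]);print("box",B.round(3).tolist(),B.mean(0),[np.linalg.norm(B[i]-B[i-1]) for i in range(4)])
e=B[0]-B[3]+B[1]-B[2];yaw=np.arctan2(-e[0],e[1]);print("pump yaw",np.degrees(yaw))
R=np.array([[np.cos(yaw),-np.sin(yaw)],[np.sin(yaw),np.cos(yaw)]])
pc=tri(t,(211.4,158.5),s,(308.55,201.8))[0]; print("pad-label in pump",R.T@(pc[:2]-onz(t,251.05,166.2,.136)[:2]))
E
```

```text
probe [ 0.4635 -0.2981  0.1677] gap 0.0022
  onz top [ 0.4633 -0.2965  0.17  ] scene [ 0.4656 -0.2988  0.17  ]
pad [0.5979 0.1343 0.1291] gap 0.0026
label [ 0.5742 -0.0055  0.1345] gap 0.0025
  onz top [ 0.5742 -0.0043  0.136 ] scene [ 0.5751 -0.0071  0.136 ]
foot [[0.499, -0.253, 0.012], [0.504, -0.333, 0.012], [0.427, -0.337, 0.012], [0.422, -0.257, 0.012]] [ 0.46280677 -0.29506382  0.012     ]
box [[0.549, 0.047, 0.135], [0.621, 0.028, 0.135], [0.6, -0.055, 0.135], [0.527, -0.036, 0.135]] [ 0.57426469 -0.00402617  0.135     ] [np.float64(0.08598602132247171), np.float64(0.07453411799934227), np.float64(0.08601131052584358), np.float64(0.0743829187796061)]
pump yaw -14.475499275916325
pad-label in pump [-0.01167952  0.14008909]
```

```bash
cat >> h.py <<'E'
from scipy.spatial.transform import Rotation as Ro
def heading(deg):
    a=np.radians(deg);c,s=np.cos(a),np.sin(a);return np.array([[-c,-s,0],[-s,c,0],[0,0,-1.]])
def goto(p,R):
    st=env.state();p0,R0=np.array(st["tool_pos"]),np.array(st["tcp_rot"])
    print("shift",(R0.T@(np.array(p)-p0)).round(4),"turn",Ro.from_matrix(R0.T@R).as_rotvec().round(4))
E
python3 - <<'E'
from h import *
H=heading(3.3)
goto((.50,.15,.33),H);goto((.464,-.2975,.27),H)
E
```

```text
shift [-0.4227 -0.2933 -0.1076] turn [-0.0011 -0.0004 -0.3933]
shift [-0.5361 -0.7276 -0.0471] turn [-0.0011 -0.0004 -0.3933]
```

Emit:
carry_out:
  increments:
    - [-0.423, -0.293, -0.108, 0, 0, -0.393, 0.0878]
    - [-0.423, -0.293, -0.108, 0, 0, -0.393, 0.0878]
    - [-0.423, -0.293, -0.108, 0, 0, -0.393, 0.0878]
    - [-0.423, -0.293, -0.108, 0, 0, -0.393, 0.0878]
    - [-0.423, -0.293, -0.108, 0, 0, -0.393, 0.0878]
    - [-0.423, -0.293, -0.108, 0, 0, -0.393, 0.0878]
    - [-0.423, -0.293, -0.108, 0, 0, -0.393, 0.0878]
    - [-0.423, -0.293, -0.108, 0, 0, -0.393, 0.0878]
    - [-0.423, -0.293, -0.108, 0, 0, -0.393, 0.0878]
    - [-0.423, -0.293, -0.108, 0, 0, -0.393, 0.0878]
    - [-0.536, -0.728, -0.047, 0, 0, -0.393, 0.0878]
    - [-0.536, -0.728, -0.047, 0, 0, -0.393, 0.0878]
    - [-0.536, -0.728, -0.047, 0, 0, -0.393, 0.0878]
    - [-0.536, -0.728, -0.047, 0, 0, -0.393, 0.0878]
    - [-0.536, -0.728, -0.047, 0, 0, -0.393, 0.0878]
    - [-0.536, -0.728, -0.047, 0, 0, -0.393, 0.0878]
    - [-0.536, -0.728, -0.047, 0, 0, -0.393, 0.0878]
    - [-0.536, -0.728, -0.047, 0, 0, -0.393, 0.0878]
    - [-0.536, -0.728, -0.047, 0, 0, -0.393, 0.0878]
    - [-0.536, -0.728, -0.047, 0, 0, -0.393, 0.0878]

```text
t: 2.2
tool_pos: [0.4632, -0.3014, 0.269]
tcp_rot: [[-0.999, -0.055, -0.001], [-0.055, 0.999, -0.001], [0.001, -0.001, -1.0]]
contact_force: [0.1, 1.1, 0.5]
width: 0.0875
```

```bash
python3 - <<'E'
from h import *
H=heading(3.3)
print(env.state()["joints"].round(2), env.state()["contact_force"].round(2))
goto((.464,-.2975,.27),H);goto((.464,-.2975,.121),H)
d=env.get_image("scene");cv2.imwrite("pics/s1.png",crop(d,90,100,150,140,4))
E
```

```text
[-0.7   0.25  1.55 -0.    1.34 -2.33] [0.11 1.08 0.5 ]
shift [-0.0011  0.0038 -0.001 ] turn [-0.001  -0.0006 -0.003 ]
shift [-0.0011  0.0039  0.148 ] turn [-0.001  -0.0006 -0.003 ]
```

View pics/s1.png

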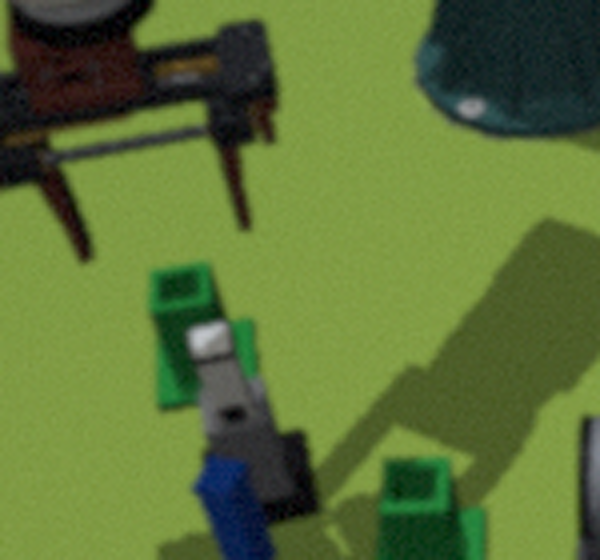

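The view shows the open gripper above the probe: tips at crop (87,258) and (247,228), probe cap at (208,340). I descend part-way and re-check the offset.

Emit:
carry_out:
  increments:
    - [0, 0, 0.02, 0, 0, 0, 0.0878]
    - [0, 0, 0.05, 0, 0, 0, 0.0878]
    - [0, 0, 0.07, 0, 0, 0, 0.0878]
    - [0, 0, 0.08, 0, 0, 0, 0.0878]
    - [0, 0, 0.08, 0, 0, 0, 0.0878]
    - [0, 0, 0.08, 0, 0, 0, 0.0878]

```text
t: 2.85
tool_pos: [0.4643, -0.2976, 0.1904]
tcp_rot: [[-0.998, -0.058, 0.001], [-0.058, 0.998, -0.001], [-0.001, -0.001, -1.0]]
contact_force: [0.6, 0.4, 0.6]
width: 0.0877
```

```bash
python3 - <<'E'
from h import *
goto((.464,-.2975,.121),heading(3.3));print(env.state()["contact_force"].round(2))
E
```

```text
shift [0.0004 0.0001 0.0694] turn [-0.0006  0.0005 -0.0001]
[0.64 0.35 0.65]
```

Settled on target. I descend and grip, with rows for the fingers to close.

Emit:
carry_out:
  increments:
    - [0, 0, 0.025, 0, 0, 0, 0.0878]
    - [0, 0, 0.05, 0, 0, 0, 0.0878]
    - [0, 0, 0.065, 0, 0, 0, 0.0878]
    - [0, 0, 0.069, 0, 0, 0, 0.0878]
    - [0, 0, 0.069, 0, 0, 0, 0.06]
    - [0, 0, 0.069, 0, 0, 0, 0.04]
    - [0, 0, 0.069, 0, 0, 0, 0.03]
    - [0, 0, 0.069, 0, 0, 0, 0.02]
    - [0, 0, 0.069, 0, 0, 0, 0.015]
    - [0, 0, 0.069, 0, 0, 0, 0.015]
    - [0, 0, 0.069, 0, 0, 0, 0.015]
    - [0, 0, 0.069, 0, 0, 0, 0.015]
    - [0, 0, 0.069, 0, 0, 0, 0.015]
    - [0, 0, 0.069, 0, 0, 0, 0.015]
  squeeze: 35

```text
t: 4.25
tool_pos: [0.4638, -0.2975, 0.1207]
tcp_rot: [[-0.998, -0.057, -0.0], [-0.057, 0.998, -0.0], [0.0, -0.0, -1.0]]
contact_force: [0.4, 0.4, 0.5]
width: 0.0256
```

Gripped: width 25.6 mm for the 26 mm bar, and no side force. Now lift slowly straight up, about 18 cm in total.

Emit:
carry_out:
  increments:
    - [0, 0, -0.004, 0, 0, 0, 0.015]
    - [0, 0, -0.012, 0, 0, 0, 0.015]
    - [0, 0, -0.022, 0, 0, 0, 0.015]
    - [0, 0, -0.034, 0, 0, 0, 0.015]
    - [0, 0, -0.046, 0, 0, 0, 0.015]
    - [0, 0, -0.058, 0, 0, 0, 0.015]
    - [0, 0, -0.07, 0, 0, 0, 0.015]
    - [0, 0, -0.084, 0, 0, 0, 0.015]
    - [0, 0, -0.1, 0, 0, 0, 0.015]
    - [0, 0, -0.118, 0, 0, 0, 0.015]
    - [0, 0, -0.136, 0, 0, 0, 0.015]
    - [0, 0, -0.154, 0, 0, 0, 0.015]
    - [0, 0, -0.168, 0, 0, 0, 0.015]
    - [0, 0, -0.176, 0, 0, 0, 0.015]
    - [0, 0, -0.18, 0, 0, 0, 0.015]
    - [0, 0, -0.18, 0, 0, 0, 0.015]
    - [0, 0, -0.18, 0, 0, 0, 0.015]

```text
t: 5.95
tool_pos: [0.4635, -0.2972, 0.3001]
tcp_rot: [[-0.998, -0.057, -0.001], [-0.057, 0.998, 0.001], [0.001, 0.001, -1.0]]
contact_force: [0.2, -0.1, -1.7]
width: 0.0258
```

```bash
python3 - <<'E'
from h import *
st=env.state();print(st["contact_force"].round(2),st["joints"].round(2))
t=env.get_image("top");s=env.get_image("scene")
p=np.array(st["tool_pos"]);R=np.array(st["tcp_rot"])
tip=p+R[:,2]*.097
print("pred tip",tip.round(4),proj(s,tip),proj(t,tip))
u,v=proj(s,p).astype(int)
cv2.imwrite("pics/s2.png",crop(s,u-50,v-50,100,100,6))
print(u-50,v-50)
# label target: tip at 0.196
goto((.5745,-.0055,.196+.097),heading(3.3))
E
```

```text
[ 0.17 -0.07 -1.74] [-0.7   0.23  1.51 -0.    1.41 -2.32]
pred tip [ 0.4634 -0.2972  0.2031] [139.75096942 175.55560322] [338.17448352 198.79741085]
80 98
shift [-0.1275  0.2848  0.007 ] turn [ 0.001  -0.0012 -0.0004]
```

View pics/s2.png

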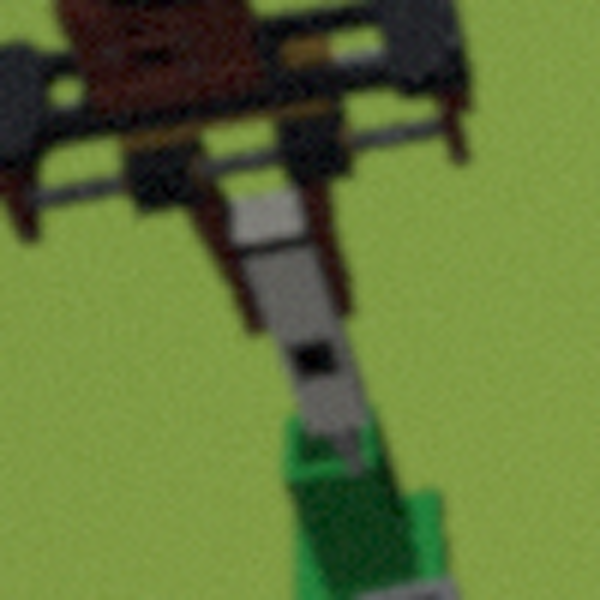

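The crop shows the probe held straight. The pin tip is at about (357,468) in the crop, full-image (139.5,176), against a predicted (139.8,175.6), so the probe has not slipped. Next I move over the label and hold.

Emit:
carry_out:
  increments:
    - [-0.004, 0.009, 0, 0, 0, 0, 0.015]
    - [-0.013, 0.028, 0, 0, 0, 0, 0.015]
    - [-0.025, 0.057, 0, 0, 0, 0, 0.015]
    - [-0.039, 0.088, 0, 0, 0, 0, 0.015]
    - [-0.054, 0.12, 0, 0, 0, 0, 0.015]
    - [-0.068, 0.152, 0, 0, 0, 0, 0.015]
    - [-0.082, 0.184, 0, 0, 0, 0, 0.015]
    - [-0.096, 0.215, 0, 0, 0, 0, 0.015]
    - [-0.109, 0.243, 0.002, 0, 0, 0, 0.015]
    - [-0.119, 0.265, 0.004, 0, 0, 0, 0.015]
    - [-0.125, 0.278, 0.006, 0, 0, 0, 0.015]
    - [-0.1275, 0.285, 0.007, 0.001, -0.001, 0, 0.015]
    - [-0.1275, 0.285, 0.007, 0.001, -0.001, 0, 0.015]
    - [-0.1275, 0.285, 0.007, 0.001, -0.001, 0, 0.015]
    - [-0.1275, 0.285, 0.007, 0.001, -0.001, 0, 0.015]

```text
t: 7.55
tool_pos: [0.5747, -0.0067, 0.2938]
tcp_rot: [[-0.998, -0.056, 0.001], [-0.056, 0.998, -0.001], [-0.001, -0.001, -1.0]]
contact_force: [0.5, -0.9, -1.7]
width: 0.0261
```

```bash
python3 - <<'E'
from h import *
t=env.get_image("top");s=env.get_image("scene")
goto((.5745,-.0055,.293),heading(3.3))
st=env.state();p=np.array(st["tool_pos"]);R=np.array(st["tcp_rot"])
tip=p+R[:,2]*.097;a=proj(s,tip);print("tip px",a,"crop",(a-[210,130])*6,"label px",(proj(s,(.5745,-.0055,.136))-[210,130])*6)
cv2.imwrite("pics/s3.png",crop(s,210,130,120,95,6))
E
```

```text
shift [0.0002 0.0011 0.0008] turn [-0.0013  0.0011 -0.0016]
tip px [257.17447708 188.54852685] crop [283.04686251 351.29116109] label px [284.6982342  438.73830615]
```

View pics/s3.png

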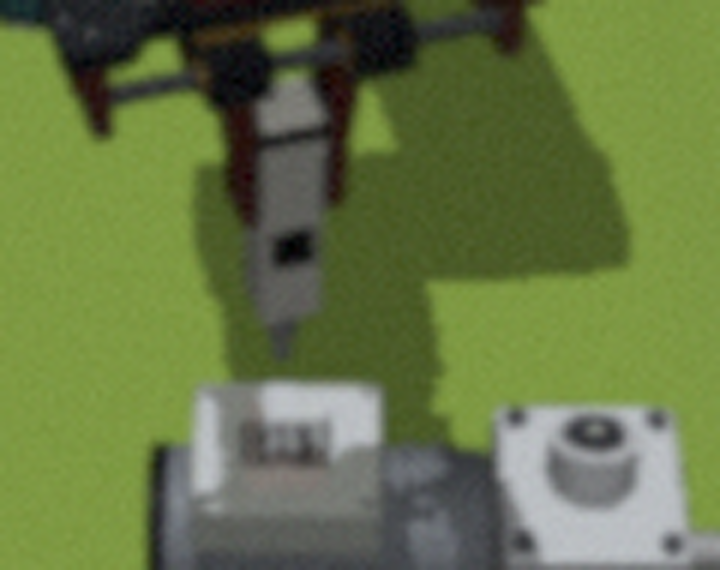

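Emit:
carry_out:
  increments:
    - [0, 0, 0, 0, 0, 0, 0.015]
    - [0, 0, 0, 0, 0, 0, 0.015]
    - [0, 0, 0, 0, 0, 0, 0.015]
    - [0, 0, 0, 0, 0, 0, 0.015]
    - [0, 0, 0, 0, 0, 0, 0.015]
    - [0, 0, 0, 0, 0, 0, 0.015]
    - [0, 0, 0, 0, 0, 0, 0.015]
    - [0, 0, 0, 0, 0, 0, 0.015]
    - [0, 0, 0, 0, 0, 0, 0.015]
    - [0, 0, 0, 0, 0, 0, 0.015]
    - [0, 0, 0, 0, 0, 0, 0.015]
    - [0, 0, 0, 0, 0, 0, 0.015]
    - [0, 0, 0, 0, 0, 0, 0.015]
    - [0, 0, 0, 0, 0, 0, 0.015]
    - [0, 0, 0, 0, 0, 0, 0.015]
    - [0, 0, 0, 0, 0, 0, 0.015]

```text
t: 9.25
tool_pos: [0.5749, -0.0056, 0.2937]
tcp_rot: [[-0.998, -0.057, 0.001], [-0.057, 0.998, -0.001], [-0.001, -0.001, -1.0]]
contact_force: [0.2, -0.4, -2.1]
width: 0.0256
```

The crop shows the pin tip at (281,356), centred over the label at (284,438), held steady for more than 1.6 s. The pad dot is at (597,430). Next is a standoff 30 mm off the pad along its normal, with the tilt.

```bash
cat >> h.py <<'E'
yaw=np.radians(-14.5);n=np.array([-np.sin(.349)*np.cos(yaw),-np.sin(.349)*np.sin(yaw),np.cos(.349)])
ax=np.cross([0,0,1],n);RP=Ro.from_rotvec(ax/np.linalg.norm(ax)*.349).as_matrix()@heading(3.3)
PAD=np.array([.5975,.134,.129])
E
python3 - <<'E'
from h import *
print(n);goto(PAD+n*.127,RP)
E
```

```text
[-0.33106609  0.08561951  0.93971514]
shift [0.0108 0.1514 0.0451] turn [ 1.056e-01 -3.314e-01 -2.000e-04]
```

Emit:
carry_out:
  increments:
    - [0, 0.006, 0, 0.004, -0.012, 0, 0.015]
    - [0.001, 0.018, 0, 0.012, -0.04, 0, 0.015]
    - [0.002, 0.035, 0.002, 0.024, -0.076, 0, 0.015]
    - [0.004, 0.053, 0.006, 0.036, -0.116, 0, 0.015]
    - [0.005, 0.071, 0.011, 0.049, -0.155, 0, 0.015]
    - [0.006, 0.089, 0.018, 0.062, -0.195, 0, 0.015]
    - [0.008, 0.107, 0.026, 0.074, -0.234, 0, 0.015]
    - [0.009, 0.124, 0.033, 0.086, -0.271, 0, 0.015]
    - [0.01, 0.138, 0.039, 0.096, -0.302, 0, 0.015]
    - [0.0105, 0.147, 0.043, 0.102, -0.322, 0, 0.015]
    - [0.0108, 0.1514, 0.0451, 0.1056, -0.3314, 0, 0.015]
    - [0.0108, 0.1514, 0.0451, 0.1056, -0.3314, 0, 0.015]
    - [0.0108, 0.1514, 0.0451, 0.1056, -0.3314, 0, 0.015]
    - [0.0108, 0.1514, 0.0451, 0.1056, -0.3314, 0, 0.015]
    - [0.0108, 0.1514, 0.0451, 0.1056, -0.3314, 0, 0.015]

```text
t: 10.75
tool_pos: [0.556, 0.1443, 0.2487]
tcp_rot: [[-0.943, -0.038, 0.331], [-0.071, 0.994, -0.086], [-0.326, -0.104, -0.94]]
contact_force: [0.4, -0.0, -2.2]
width: 0.0261
```

```bash
python3 - <<'E'
from h import *
s=env.get_image("scene");t=env.get_image("top")
st=env.state();p=np.array(st["tool_pos"]);R=np.array(st["tcp_rot"]);print(p.round(4),st["contact_force"].round(2))
goto(PAD+n*.127,RP)
a=proj(s,p+R[:,2]*.097);b=proj(s,PAD);c=proj(t,PAD)
print("tip",(a+.5-[280,155])*10-.5,"pad",(b+.5-[280,155])*10-.5,"scene px",a,b,c)
cv2.imwrite("pics/s4.png",crop(s,280,155,60,60,10))
E
```

```text
[0.5558 0.1444 0.2486] [ 0.37 -0.58 -1.83]
shift [0.0004 0.0005 0.0001] turn [-0.0003  0.0002 -0.001 ]
tip [300.8681314  377.14773212] pad [293.31772507 471.52956759] scene px [309.63681314 192.26477321] [308.88177251 201.70295676] [211.83209263 158.75644567]
```

View pics/s4.png

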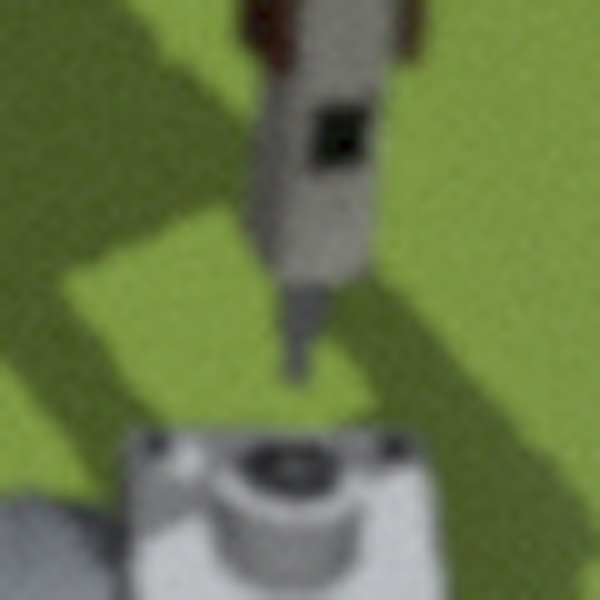

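The tip is at crop (297,380), predicted (301,377). The pad centre is at (290,468), predicted (293,471). Both share the same offset, so alignment is under 1 mm relative. I approach to about 6 mm and take a force baseline.

Emit:
carry_out:
  increments:
    - [0, 0, 0.002, 0, 0, 0, 0.015]
    - [0, 0, 0.005, 0, 0, 0, 0.015]
    - [0, 0, 0.009, 0, 0, 0, 0.015]
    - [0, 0, 0.013, 0, 0, 0, 0.015]
    - [0, 0, 0.017, 0, 0, 0, 0.015]
    - [0, 0, 0.02, 0, 0, 0, 0.015]
    - [0, 0, 0.022, 0, 0, 0, 0.015]
    - [0, 0, 0.024, 0, 0, 0, 0.015]
    - [0, 0, 0.024, 0, 0, 0, 0.015]
    - [0, 0, 0.024, 0, 0, 0, 0.015]
    - [0, 0, 0.024, 0, 0, 0, 0.015]

```text
t: 11.95
tool_pos: [0.5635, 0.1428, 0.226]
tcp_rot: [[-0.943, -0.039, 0.331], [-0.072, 0.994, -0.086], [-0.326, -0.104, -0.94]]
contact_force: [-0.4, -0.5, -1.0]
width: 0.0261
```

```bash
cat >> h.py <<'E'
def forces(k=12):
    f=[]
    for i in range(k):
        env.get_image("scene");st=env.state();f.append(np.array(st["contact_force"])@np.array(st["tcp_rot"]))
    f=np.array(f);print("tool force",f.mean(0).round(2),"sd of mean",(f.std(0)/np.sqrt(k)).round(2),"t",st["t"],"gap to PAD (tip, free)",round(float((np.array(st["tool_pos"])-PAD)@n-.097),4))
E
python3 -c "
from h import *
forces();goto(PAD+n*.103,RP)"
```

```text
tool force [0.38 0.2  1.59] sd of mean [0.1  0.13 0.14] t 12.55 gap to PAD (tip, free) 0.006
shift [0.0001 0.0001 0.    ] turn [-0.0001  0.0001 -0.0002]
```

Emit:
carry_out:
  increments:
    - [0, 0, 0.0005, 0, 0, 0, 0.015]
    - [0, 0, 0.001, 0, 0, 0, 0.015]
    - [0, 0, 0.0015, 0, 0, 0, 0.015]
    - [0, 0, 0.002, 0, 0, 0, 0.015]
    - [0, 0, 0.0025, 0, 0, 0, 0.015]
    - [0, 0, 0.003, 0, 0, 0, 0.015]
    - [0, 0, 0.0035, 0, 0, 0, 0.015]
    - [0, 0, 0.004, 0, 0, 0, 0.015]
    - [0, 0, 0.0045, 0, 0, 0, 0.015]
    - [0, 0, 0.005, 0, 0, 0, 0.015]
    - [0, 0, 0.0055, 0, 0, 0, 0.015]
    - [0, 0, 0.006, 0, 0, 0, 0.015]
    - [0, 0, 0.0065, 0, 0, 0, 0.015]
    - [0, 0, 0.007, 0, 0, 0, 0.015]
    - [0, 0, 0.0075, 0, 0, 0, 0.015]
    - [0, 0, 0.008, 0, 0, 0, 0.015]
    - [0, 0, 0.008, 0, 0, 0, 0.015]

```text
t: 14.25
tool_pos: [0.5661, 0.1421, 0.2183]
tcp_rot: [[-0.943, -0.039, 0.331], [-0.072, 0.994, -0.086], [-0.326, -0.105, -0.94]]
contact_force: [-1.6, 0.2, 2.0]
width: 0.0258
```

```bash
python3 -c "
from h import *
forces(20)"
```

```text
tool force [ 1.09  0.02 -2.92] sd of mean [0.11 0.1  0.08] t 15.25 gap to PAD (tip, free) -0.002
```

The force rose 4.5 N, which is about 7 mm of pin travel, but the geometry predicted 2 mm. I back off 2 mm to check the slope, and take a look.

Emit:
carry_out:
  increments:
    - [0, 0, -0.0005, 0, 0, 0, 0.015]
    - [0, 0, -0.001, 0, 0, 0, 0.015]
    - [0, 0, -0.0015, 0, 0, 0, 0.015]
    - [0, 0, -0.002, 0, 0, 0, 0.015]
    - [0, 0, -0.002, 0, 0, 0, 0.015]
    - [0, 0, -0.002, 0, 0, 0, 0.015]

```text
t: 15.85
tool_pos: [0.5654, 0.1422, 0.2202]
tcp_rot: [[-0.943, -0.039, 0.331], [-0.072, 0.994, -0.086], [-0.326, -0.105, -0.94]]
contact_force: [-1.5, 0.5, 1.8]
width: 0.0256
```

```bash
python3 - <<'E'
from h import *
forces(24)
s=env.get_image("scene");cv2.imwrite("pics/s5.png",crop(s,285,165,50,50,12))
st=env.state();p=np.array(st["tool_pos"]);R=np.array(st["tcp_rot"])
for d in(.069,.083,.097,):print(d,((proj(s,p+R[:,2]*d)+.5-[285,165])*12-.5).round())
E
```

```text
tool force [ 0.91  0.09 -1.89] sd of mean [0.09 0.11 0.08] t 17.05 gap to PAD (tip, free) 0.0
0.069 [302. 339.]
0.083 [297. 393.]
0.097 [292. 446.]
```

View pics/s5.png

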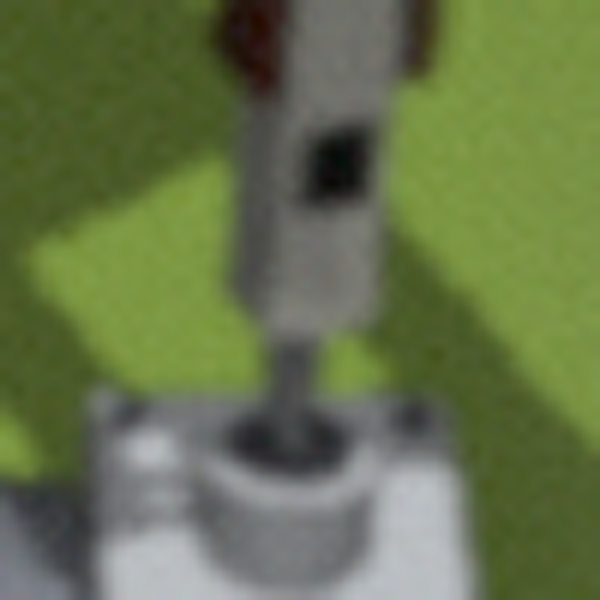

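The slope is 0.5 N/mm, as specified. The present 3.5 N above baseline means about 5 mm of travel. Contact came about 4 mm earlier than triangulated, so I check centring with an averaged close-up before accepting it.

```bash
python3 - <<'E'
from h import *
L=lambda n:np.load(n,allow_pickle=True).item()["frame"].astype(float)
im=np.mean([env.get_image("scene")["frame"].astype(float) for _ in range(20)],0)
def z(a):
    a=a[190:212,296:321,::-1];a=cv2.resize(a,None,fx=16,fy=16,interpolation=cv2.INTER_CUBIC);return np.clip((a-20)*1.4,0,255).astype(np.uint8)
o=np.hstack([z(L("s0.npy")),z(im)])
for x in(0,400):
  for r in range(0,352,32):cv2.line(o,(x,r),(x+6,r),(0,0,255),1)
cv2.imwrite("pics/s6.png",o);print(o.shape,env.state()["t"])
st=env.state();p=np.array(st["tool_pos"]);R=np.array(st["tcp_rot"]);s=env.get_image("scene")
f=lambda q:((proj(s,q)+.5-[296,190])*16-.5).round(1)
for d in(.092,.097):print(d,f(p+R[:,2]*d))
print("PAD",f(PAD),"PAD+4.8mm n",f(PAD+.0048*n),"in-plane x 1mm",f(p+R[:,2]*.092+R[:,0]*-.001),"pad z .1315",f((.598,.134,.1315)))
np.save("avg.npy",im)
E
```

```text
(352, 800, 3) 18.1
0.092 [215.7 169.8]
0.097 [213.4 194.8]
PAD [213.6 194.7] PAD+4.8mm n [215.8 170.7] in-plane x 1mm [218.1 172.6] pad z .1315 [216.2 187.8]
```

View pics/s6.png

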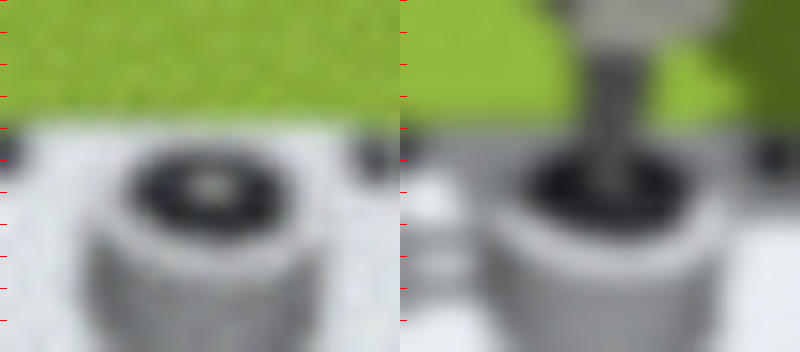

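Left panel (before): pad ring centre about (211,190), white dot about (213,184). Right panel (now): the pin's lower rim is at about (209,195), so its face centre is near row 183, within about 1 mm of the dot. The centring is good and the force indicates about 5 mm. Handing in.

```bash
python3 -c "
from h import *
forces(10);print(env.state()['width']);print(env.close_job())"
```

```text
tool force [ 0.74  0.13 -1.84] sd of mean [0.16 0.11 0.12] t 18.65 gap to PAD (tip, free) 0.0
0.025858858096596347
the job is handed in; nothing more can be done
None
```

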